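# Copper scoop from the crate to under the bean doser

### The job

Pick the copper scoop out of the crate of bar tools and slide it, bowl first, under the low hood of the bean doser, so that its bowl stands upright on the tray centred on the copper disc below the outlet, with the handle pointing straight out of the front; then let go. Leave the other tools in the crate, and do not shift or knock over the white cup or the syrup bottle.

Things in the scene. Friction and masses are not known exactly. Their poses are not given: they have to be found in the camera images.
- copper_scoop_grip (a point): Grip point on the copper measuring scoop's handle (the only copper-coloured tool in the crate), on its centre line, half-way up, 90 mm from the bowl's centre. x runs along the handle towards the bowl, z up. The handle is a level bar 12 mm wide, 10 mm high, ending 102 mm from the bowl's centre; its centre line is 34 mm above the bowl's underside. Scoop about 90 g; it stands level on its bowl.
- copper_scoop_bowl (a point): Centre of the copper scoop's bowl, half-way up: 20 mm above its flat underside. The bowl is a round open cup 52 mm across and 40 mm high. Same axes as the grip point. It starts upright in the crate with its handle pointing roughly to the robot.
- doser_spot (a point): Centre of the copper disc on top of the bean doser's steel tray, straight below the outlet, 8 mm above the counter. The doser is fixed; x points from its open front (robot side) to its back, y left, z up. The tray is 8 mm thick, 130 mm wide and reaches 170 mm in front of this point. A grey back column 120 mm wide starts 32 mm behind it; the sides under the hood are open.
- doser_hood (a point): Middle of the lower front edge of the doser's white hood, which overhangs the tray: 78 mm in front of the disc's centre, 54 mm above the tray. Axes as the disc; a thin brass stripe marks the centre line. The hood is 130 mm wide and 95 mm high, flat below, and runs back over the disc to the column; an amber hopper with a black lid 116 mm across stands on it, centred over the disc.
- crate: Wooden open crate, fixed to the counter, 236 mm (its x) by 380 mm (its y) and 50 mm high outside, walls and floor 8 mm. Origin at the centre of its underside, z up. The scoops stand side by side about 100 mm apart in any order, handles towards the crate's -x (near) wall; small things stand along its far wall.
- steel_scoop_bowl (a point): Bowl centre (20 mm above its underside) of a steel scoop of the same shape and axes as the copper one, in the crate. Stays in the crate.
- black_scoop_bowl (a point): Bowl centre (20 mm above its underside) of a black plastic scoop of the same shape and axes as the copper one, in the crate. Stays in the crate.
- tamper: Small tamper in the crate, steel foot 40 mm across and dark wooden knob, 56 mm high. Origin at the centre of its underside. Stays in the crate.
- jigger: Steel double-cone jigger in the crate, 38 mm across, 58 mm high. Origin at the centre of its underside. Stays in the crate.
- stopper: Red bottle stopper in the crate, 32 mm across, 40 mm high. Origin at the centre of its underside. Stays in the crate.
- tumbler: White cup without handle, 72 mm across, 85 mm high, loose on the counter to the right of the doser. Origin at the centre of its underside.
- syrup: Amber syrup bottle with a copper cap, 60 mm across, 170 mm high, loose on the counter to the left of the doser. Origin at the centre of its underside.
There are look-alikes about, which are no part of the job. Leave any blue or purple look-alike of the part that bears steel_scoop_bowl alone.

How it is judged (in metres and radians):
On the way, in this order (a step that is already met when the one before it is completed fails the run):
1. the copper scoop is held by the gripper, lifted clear above the crate (z of copper_scoop_bowl in the frame of crate above 0.08 m and contact force between the fingers and copper_scoop above 0.5 N), for 0.1 s.
2. the scoop stands on the tray with its bowl centred below the outlet (horizontal distance between copper_scoop_bowl and doser_spot below 0.013 m and z of copper_scoop_bowl in the frame of doser_spot between 0.014 and 0.026 m and angle between copper_scoop_bowl's own z axis and vertical below 0.1 rad and angle between the x axis of copper_scoop_bowl and the x axis of doser_spot, either way round below 0.3 rad), for 0.2 s.
At the end, for the whole second after the job is handed in: The copper scoop stands at rest on the doser's tray, tilted less than 0.1 rad, its bowl centre within 13 mm (horizontally) of the copper disc's centre and its handle within 0.3 rad of straight out of the front; the steel and black scoops, tamper, jigger and stopper are all still inside the crate (all of step 2 and linear speed of copper_scoop below 0.02 m/s and z of each of steel_scoop_bowl, black_scoop_bowl, tamper, jigger, stopper in the frame of crate below 0.07 m and x of steel_scoop_bowl in the frame of crate between -0.118 and 0.118 m and y of steel_scoop_bowl in the frame of crate between -0.19 and 0.19 m and x of black_scoop_bowl in the frame of crate between -0.118 and 0.118 m and y of black_scoop_bowl in the frame of crate between -0.19 and 0.19 m and x of tamper in the frame of crate between -0.118 and 0.118 m and y of tamper in the frame of crate between -0.19 and 0.19 m and x of jigger in the frame of crate between -0.118 and 0.118 m and y of jigger in the frame of crate between -0.19 and 0.19 m and x of stopper in the frame of crate between -0.118 and 0.118 m and y of stopper in the frame of crate between -0.19 and 0.19 m); the robot touches nothing.
It fails at once if the white cup is shifted by more than 30 mm or knocked over (distance of tumbler from where it was at the start of the episode above 0.03 m or angle between tumbler's own z axis and vertical above 0.5 rad).
It fails at once if the syrup bottle is shifted by more than 30 mm or knocked over (distance of syrup from where it was at the start of the episode above 0.03 m or angle between syrup's own z axis and vertical above 0.5 rad).
It also fails if it takes over 45 s, if anything falls off the work surface, if the arm or the gripper's body presses on something with over 40 N, if the wrist force passes 120 N, or if a joint passes its speed limit or range.

### The arm

A 6-joint arm with a two-finger parallel gripper is mounted at the origin on the work surface. World frame = base frame: x ahead of the robot, y to its left, z up, the work surface at z = 0. Lengths are in mm, angles in rad, forces in N, time in s.
With the tool pointing down it reaches from about 300 to 875 mm from the base axis. Payload 6.4 kg.
Tool frame: the origin (TCP) lies on the centre line of the jaws, within the pads' length; the fingertips stand 25 mm ahead of it and the grasp point (between the pads) lies 6 mm ahead of it; x points along the fingers, y is the direction in which the jaws open and shut, and the axes are right-handed (so a half turn about x gives the same grasp; the last joint's range is limited). The gripper opens to 88 mm and grips with 3 to 60 N. Pads are 18 mm wide; open, the fingers measure 123 mm over their backs; the gripper's body (75 mm by 187 mm) begins 45 mm behind the grasp point.
Start: joints at [-1.508, 0.181, 1.607, -0, 1.354, -0.206], TCP at [152.721, -554.362, 263.714] pointing down, gripper open.
Joint ranges: [-2.99, 2.99], [-0.89, 2.07], [0.3, 2.58], [-1.14, 4.28], [0, 2.63], [-3.12, 3.12]. Speed limits (rad/s): [2.57, 2.57, 3.01, 3.14, 3.14, 3.14].

### API

Orientations are given as a unit quaternion [w, x, y, z].
In Python, from workcell import r gives the robot as it stands.
- The arm moves only by the tool send_rows, never from a script. Its argument "deltas" is one flat list of numbers, 7 for each row, row after row: the shift along the tool's x, y, z each as a share of 12 cm, from -1 to 1, then the turn, a rotation vector about the tool's x, y, z each as a share of 360 degrees, from -1 to 1, then the gripper command: -1 is fully open, 1 is shut, values between are in proportion. In form: [dx, dy, dz, wx, wy, wz, fingers, dx, dy, dz, wx, wy, wz, fingers, ...]. A call has 1 to 12 rows; each row shifts and turns the pose as measured when the row begins, along the tool's axes as they then stand; what a row does not reach is not made up. A row lasts 1/8 s, in which the tool goes at most 62.5 mm and 10.7 degrees, less where a joint would pass 70% of its speed; a pose out of reach is approached as far as the arm can. A call with a number of a shift or a turn outside -1 to 1 is refused whole. A call with a gripper value outside its range is refused whole. The fingers move at their own pace and stop on an object; "squeeze" is the grip in N (left out, the last holds). Time passes only in rows, so rows that do not move let the fingers close. It gives the time, the measured TCP pose, the force and the opening at its end, in the units of the state.
- r.state(): the state, without advancing time (a new reading comes with each control period).
- r.grab_frame(name): name is "scene" or "top" or "wrist"; returns a dict with "frame" (384x512x3 uint8, blue, green, red), "z_map" (384x512 float32, mm along the optical axis (not along the pixel's ray), 0 where there is no reading), "fov_y" (degrees; the focal length in pixels is half the picture's height over the tangent of half this angle, whatever the lens; pixels are square), "cx", "cy" (the principal point, pixels), "rvec" (rotation vector, rad) and "tvec" (3), from world to camera coordinates, as OpenCV has them. Camera axes: x right, y down, z forward; pixel columns grow to the right and rows downward; lengths in mm; the calibration is good to about 2 mm. The wrist camera is an equidistant fisheye: a pixel r from the principal point sees the ray r / f radians off the axis. A picture is of the moment at which its call begins.
- r.finish_job(): hands the job in, once; it reports no verdict.
The state is a dict: "t": time; "joint_positions": joint angles; "joint_velocities": joint speeds; "joint_torque": joint torques, N m; "eef_pos": TCP position; "eef_rot": TCP orientation; "contact_force": force on the tool from outside, world axes, zero at the start; "ft_torque": the same for the moment, N m; "finger_gap": opening from 0.0 (shut) to 1.0 (fully open).
Only numpy, scipy, OpenCV 4.12 (cv2) and the standard library are available. Lean on these libraries where they do the work, as an engineer would, in place of code of your own. Each camera call takes 0.05 s, during which the arm holds its last target.

## Working session

There is one attempt and no reset: what is moved stays moved. The work goes in short steps, Python scripts to look and compute and a tool call to move; the robot and the scene stay as the last step left them, time stands still between calls to the robot, and variables do not carry over. Pictures are saved under pics/ and viewed, and the job is handed in when it is done.

Besides the shell and the picture viewer there is one more tool, called after ">>>" as name(argument=value, ...) on one line, values as JSON. send_rows: Moves the arm, as the interface text tells. Shift numbers are shares of 12 cm and turn numbers shares of 360 degrees, none past 1 either way. Its arguments: {"type":"object","properties":{"deltas":{"type":"array","items":{"type":"number","minimum":-1,"maximum":1}},"squeeze":{"type":"number"}},"required":["deltas"]}

```bash
ls; mkdir -p pics
cat > h.py <<'E'
import numpy as np, cv2
from workcell import r
def cam(n):
    g=r.grab_frame(n); h=g['frame'].shape[0]
    g['f']=h/2/np.tan(np.radians(g['fov_y'])/2); g['R']=cv2.Rodrigues(np.array(g['rvec'],float))[0]; g['t']=np.array(g['tvec'],float).ravel(); g['n']=n
    return g
def ray(g,u,v):
    x=(u-g['cx'])/g['f'];y=(v-g['cy'])/g['f']
    if g['n']=='wrist':
        rr=np.hypot(x,y); s=np.sin(rr)/rr if rr>0 else 1; d=np.array([x*s,y*s,np.cos(rr)])
    else: d=np.array([x,y,1.])
    return d
def plane(g,u,v,z):
    d=g['R'].T@ray(g,u,v); c=-g['R'].T@g['t']
    return c+d*(z-c[2])/d[2]
def pt(g,u,v):
    d=ray(g,u,v); Z=g['z_map'][int(round(v)),int(round(u))]
    return g['R'].T@(d*Z/d[2]-g['t'])
E
python3 - <<'E'
from h import *
for n in ['scene','top','wrist']:
    g=cam(n); cv2.imwrite(f'pics/{n}0.png',g['frame']); print(n,g['f'],g['cx'],g['cy'],-g['R'].T@g['t'],g['R'].round(2).tolist())
print(r.state())
E
```

```text
pics
scene 373.63529624044526 249.91889432137432 196.7191028112946 [1020.60368005  604.24729385  856.77677161] [[-0.77, 0.64, 0.01], [0.45, 0.55, -0.71], [-0.45, -0.54, -0.71]]
top 362.8370258572546 253.99305294145174 192.8645022389662 [381.11974607 -20.63468453 972.89840446] [[-0.02, -1.0, 0.0], [-0.99, 0.02, -0.15], [0.15, -0.01, -0.99]]
wrist 297.3186396354542 255.74513400862472 192.491434300895 [ 233.07997481 -531.4901486   383.65682476] [[0.27, -0.96, -0.0], [-0.91, -0.25, 0.32], [-0.31, -0.08, -0.95]]
{'t': 0.15, 'joint_positions': array([-1.50832356e+00,  1.81368899e-01,  1.60774273e+00,  6.13508148e-06,
        1.35379133e+00, -2.06275659e-01]), 'joint_velocities': array([-0.00097646, -0.00088739, -0.00337337,  0.00030745,  0.00087048,
       -0.00015515]), 'joint_torque': array([ 7.33272518e-04, -4.34227574e+01, -3.42175162e+01,  7.01950653e-02,
        3.56369186e-02, -7.42595626e-05]), 'eef_pos': array([ 152.68593503, -553.98331825,  263.03511352]), 'eef_rot': array([ 0.09426883,  0.70076778,  0.09519266, -0.70069699]), 'contact_force': array([ 0.78112599,  0.51487145, -1.08433251]), 'ft_torque': array([-0.02148667, -0.0428072 , -0.05216794]), 'finger_gap': 0.9993959398588355}
```

View pics/scene0.png

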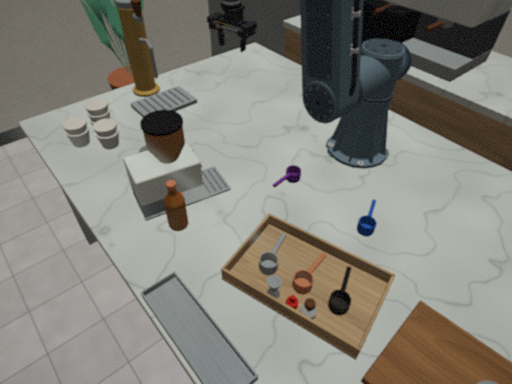

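View pics/top0.png

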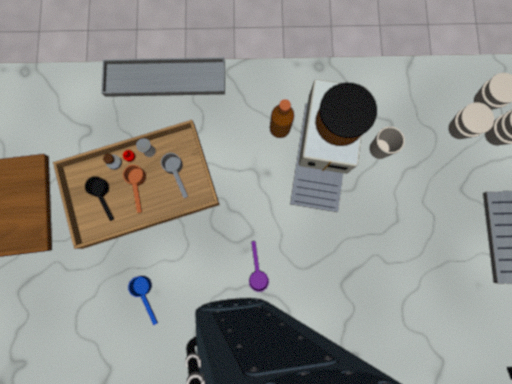

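View pics/wrist0.png

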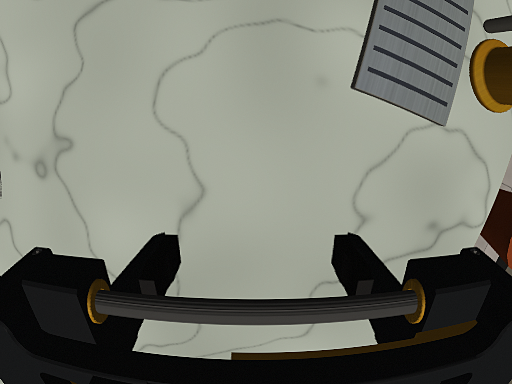

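In the top view the possible scoops are black (97,187), copper (136,176) and steel (173,163) in the crate, plus blue (140,287) and purple (258,280) on the counter. By the description I choose the copper one at (136,176), and will check it in a close crop.

Run:
```python
from h import *
g=cam('top'); im=g['frame']
a=cv2.resize(im[110:250,50:220],None,fx=4,fy=4,interpolation=cv2.INTER_CUBIC); cv2.imwrite('pics/c1.png',a)
a=cv2.resize(im[70:220,260:410],None,fx=4,fy=4,interpolation=cv2.INTER_CUBIC); cv2.imwrite('pics/c2.png',a)
s=cam('scene'); a=cv2.resize(s['frame'][100:240,110:240],None,fx=4,fy=4,interpolation=cv2.INTER_CUBIC); cv2.imwrite('pics/c3.png',a)
print('handle px',im[200,138],im[176,136])
hsv=cv2.cvtColor(im,cv2.COLOR_BGR2HSV); print(hsv[200,138],hsv[176,136],hsv[200,150])
```

```text
handle px [ 54  93 169] [ 60  99 176]
[ 10 174 169] [ 10 168 176] [ 15 117 153]
```

View pics/c1.png

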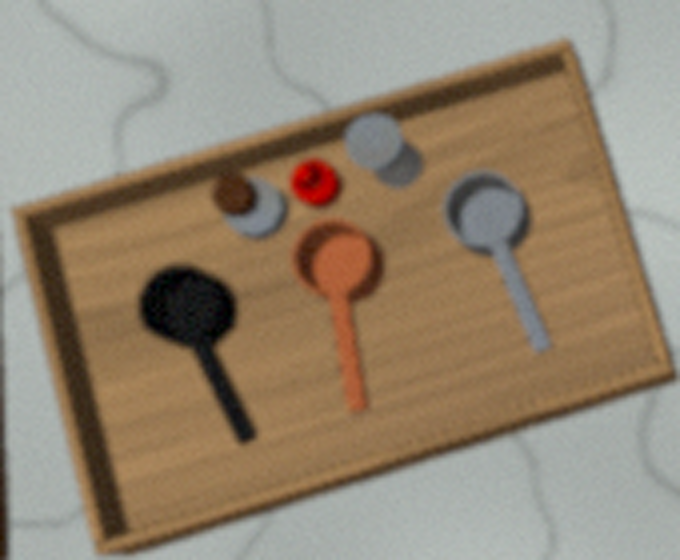

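View pics/c2.png

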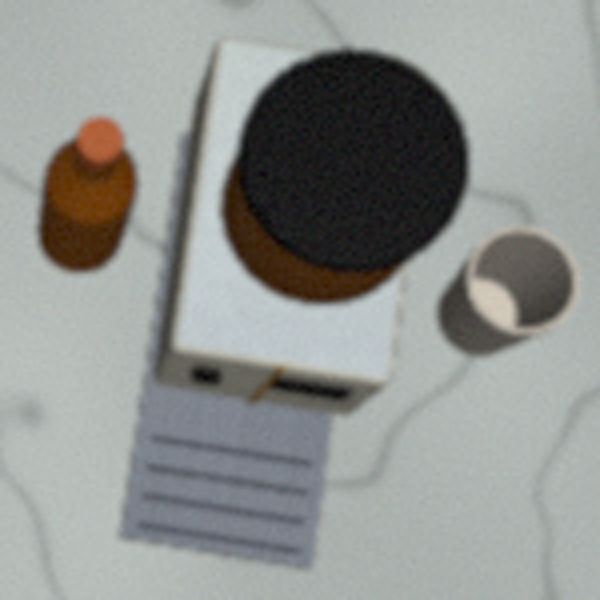

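View pics/c3.png

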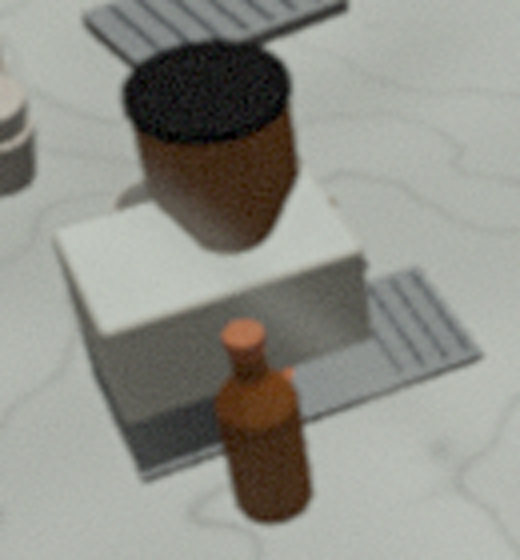

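Run:
```python
from h import *
g=cam('top'); im=g['frame']
hsv=cv2.cvtColor(im,cv2.COLOR_BGR2HSV)
m=cv2.inRange(hsv,(4,140,90),(13,255,255)); m[:, :110]=0;m[:,160:]=0;m[:155]=0;m[225:]=0
n,l,st,c=cv2.connectedComponentsWithStats(m); k=1+np.argmax(st[1:,4]); m=(l==k).astype(np.uint8); print(st[k],c[k])
v,u=np.nonzero(m)
P=np.array([plane(g,a,b,47)[:2] for a,b in zip(u,v)])
# handle: split along main axis
mu=P.mean(0); d=np.linalg.svd(P-mu)[2] if False else np.linalg.eigh(np.cov(P.T))[1][:,1]
d=d*np.sign(d[0]); s=(P-mu)@d; e=s.min(); print('len',s.max()-s.min())
H=P[(s>e+5)&(s<e+62)]
vx,vy,x0,y0=cv2.fitLine(H.astype(np.float32),cv2.DIST_L2,0,.01,.01).ravel(); hd=np.array([vx,vy])*np.sign(vx)
end=mu+d*e; end=np.array([x0,y0])+hd*((end-[x0,y0])@hd)
print('handle dir deg',np.degrees(np.arctan2(hd[1],hd[0])),'end',end,'grip',end+12*hd,'bowl',end+102*hd)
B=P[s>e+76]; (c2,rad)=cv2.minEnclosingCircle(B.astype(np.float32)); print('bowl circ',c2,rad)
print('depth z handle',[pt(g,138,y)[2].round(1) for y in (195,200,205)])
def q(X,Y,z): return plane(g,260+X/4-.375,70+Y/4-.375,z)[:2].round(1)
tl,tr=q(122,537,8),q(310,567,8); print('tray',tl,tr,np.linalg.norm(tl-tr))
hl,hr=q(160,385,62),q(348,413,62); print('hood low',hl,hr,np.linalg.norm(hl-hr),'stripe',q(252,400,62))
a,b,cc=q(175,347,157),q(390,380,157),q(222,42,157); print('hood top',a,b,cc,np.linalg.norm(a-b),np.linalg.norm(a-cc),'stripe',q(281,368,157))
for (X,Y) in [(230,500),(300,350),(350,150),(520,300),(100,140)]: print(pt(g,260+X/4,70+Y/4).round(1))
lid=plane(g,260+355/4,70+160/4,pt(g,260+350/4,70+150/4)[2]); print('lid',lid)
for f,bk in ((tl,tr),(hl,hr),(a,b)):
    w=(f-bk)/np.linalg.norm(f-bk); x=np.array([w[1],-w[0]]); print('yaw',np.degrees(np.arctan2(x[1],x[0])), 'spot from', (f+bk)/2, (f+bk)/2+x*170,(f+bk)/2+x*78)
def cr(X,Y,z): return plane(g,50+X/4-.375,110+Y/4-.375,z)[:2].round(1)
C=[cr(12,210,50),cr(567,38,50),cr(677,375,50),cr(100,552,50)]; print('crate',C,np.mean(C,0),np.linalg.norm(C[0]-C[1]),np.linalg.norm(C[1]-C[2]))
```

```text
[123 164  20  49 444] [134.4527027  182.39189189]
len 128.2244943022441
handle dir deg 11.081195 end [481.85054133 268.66481815] grip [493.62681125 270.97121702] bowl [581.94883082 288.26920734]
bowl circ (582.3074340820312, 287.7048645019531) 27.282148361206055
depth z handle [np.float64(45.4), np.float64(48.2), np.float64(47.5)]
tray [ 500.2 -123. ] [ 477.5 -247.9] 126.94605153371255
hood low [ 591.5 -145.2] [ 570.7 -265.1] 121.69079669391603 stripe [ 580.4 -203.9]
hood top [ 591.8 -141.8] [ 569.8 -265. ] [ 778.9 -177.8] 125.14887134928544 190.53191333737246 stripe [ 578.2 -202.5]
[ 522.4 -197.1   10.4]
[ 587.2 -214.4  159.2]
[ 656.3 -214.4  287.2]
[ 654.5 -399.2   19.4]
[ 710.5 -101.8  174.3]
lid [ 651.0366766  -216.5344098   287.24271216]
yaw -10.300809564699355 spot from [ 488.85 -185.45] [ 656.11002694 -215.84873988] [ 565.59283589 -199.39765712]
yaw -9.841605129811597 spot from [ 581.1  -205.15] [ 748.59828708 -234.2072508 ] [ 657.95215525 -218.48215037]
yaw -10.124671655397819 spot from [ 580.8 -203.4] [ 748.15268784 -233.28440854] [ 657.58535089 -217.1116698 ]
crate [array([617. , 496.2]), array([727.1, 135.8]), array([500.,  64.]), array([395.4, 426.7])] [559.875 280.675] 376.8423675756217 238.17986900659764
```

The close crop confirms it: the copper scoop's bowl is at (135,175) and its handle end at (139,212), with the handle towards the near wall. The doser disc should be about (657,-217), yaw about -10°. The top view's depth and heights agree with the given sizes. With the tool vertical, the gripper body would hit the hood, so I'll grip with the tool leaning back 40°.

```bash
cat >> h.py <<'E'
from scipy.spatial.transform import Rotation as Ro, Slerp
def toolR(yaw,tilt,sgn):
    p,t=np.radians(yaw),np.radians(tilt)
    x=np.array([np.cos(p)*np.sin(t),np.sin(p)*np.sin(t),-np.cos(t)]); y=sgn*np.array([-np.sin(p),np.cos(p),0]); return Ro.from_matrix(np.c_[x,y,np.cross(x,y)])
def cur():
    s=r.state(); q=s['eef_rot']; return np.array(s['eef_pos']),Ro.from_quat([q[1],q[2],q[3],q[0]])
def plan(p1,R1,n,fing,start=None):
    p,R=start or cur(); P=[p+(p1-p)*i/n for i in range(n+1)]; S=Slerp([0,1],Ro.concatenate([R,R1]))
    out=[]
    for i in range(n):
        a,b=S(i/n),S((i+1)/n)
        d=a.inv().apply(P[i+1]-P[i])/120; w=(a.inv()*b).as_rotvec(degrees=True)/360
        out.append([*d,*w,fing])
    for o in out: print(', '.join(f'{x:.4f}'.rstrip('0').rstrip('.') for x in o)+',')
    return (p1,R1)
def tcp_for(grip,Rr,off=10): return np.array(grip)-Rr.apply([off,0,0])
E
python3 - <<'E'
from h import *
p,R=cur(); print(R.as_matrix().round(3).tolist())
g=cam('wrist'); print('cam in tool',R.inv().apply(-g['R'].T@g['t']-p))
s=-1 if R.as_matrix()[1,1]<0 else 1
Rg=toolR(11.1,40,s); hd=np.array([np.cos(np.radians(11.1)),np.sin(np.radians(11.1)),0])
b=np.array([582,288,42.]); 
T=tcp_for(b-91*hd,Rg); print('target',T)
st=plan(np.array([330,-330,280.]),R,7,0)
print();st=plan(T+[0,0,170],Rg,14,0,st)
t=cam('top'); print('cup',plane(t,389.6,139.6,85),'bottle cap',plane(t,284.7,104.7,170))
E
```

```text
[[-0.0, 0.266, -0.964], [0.001, -0.964, -0.266], [-1.0, -0.001, -0.0]]
cam in tool [-120.6841687    -0.43486838  -83.473651  ]
target [486.39473992 269.2429937   49.66044443]
-0.0195, -0.2014, -0.2744, -0, 0, -0, 0,
-0.0195, -0.2014, -0.2744, -0, 0, -0, 0,
-0.0195, -0.2014, -0.2744, -0, 0, -0, 0,
-0.0195, -0.2014, -0.2744, -0, 0, -0, 0,
-0.0195, -0.2014, -0.2744, -0, 0, -0, 0,
-0.0195, -0.2014, -0.2744, -0, 0, -0, 0,
-0.0195, -0.2014, -0.2744, -0, 0, -0, 0,

0.0361, -0.3191, -0.1845, 0.0008, 0.0079, 0.0003, 0,
0.0446, -0.3201, -0.1808, 0.0008, 0.0079, 0.0003, 0,
0.0529, -0.3212, -0.1768, 0.0008, 0.0079, 0.0003, 0,
0.061, -0.3222, -0.1723, 0.0008, 0.0079, 0.0003, 0,
0.0688, -0.3232, -0.1674, 0.0008, 0.0079, 0.0003, 0,
0.0764, -0.3241, -0.1621, 0.0008, 0.0079, 0.0003, 0,
0.0838, -0.3251, -0.1564, 0.0008, 0.0079, 0.0003, 0,
0.0908, -0.3261, -0.1504, 0.0008, 0.0079, 0.0003, 0,
0.0975, -0.327, -0.144, 0.0008, 0.0079, 0.0003, 0,
0.1039, -0.3279, -0.1373, 0.0008, 0.0079, 0.0003, 0,
0.1099, -0.3288, -0.1303, 0.0008, 0.0079, 0.0003, 0,
0.1156, -0.3297, -0.123, 0.0008, 0.0079, 0.0003, 0,
0.1209, -0.3305, -0.1154, 0.0008, 0.0079, 0.0003, 0,
0.1258, -0.3313, -0.1076, 0.0008, 0.0079, 0.0003, 0,
cup [ 649.85291087 -373.25909867   85.        ] bottle cap [ 713.03115525 -101.55144266  170.        ]
```

>>> send_rows(deltas=[-0.02,-0.2,-0.27,0,0,0,0,-0.02,-0.2,-0.27,0,0,0,0,-0.02,-0.2,-0.27,0,0,0,0,-0.02,-0.2,-0.27,0,0,0,0,-0.02,-0.2,-0.27,0,0,0,0,-0.02,-0.2,-0.27,0,0,0,0,-0.02,-0.2,-0.27,0,0,0,0])

```text
t: 1.27
eef_pos: [330.1, -327.8, 280.9]
eef_rot: [0.093, 0.701, 0.092, -0.701]
contact_force: [0.5, 0.0, 0.1]
finger_gap: 0.505
```

>>> send_rows(deltas=[0.036,-0.32,-0.185,0,0.008,0,0,0.045,-0.32,-0.18,0,0.008,0,0,0.053,-0.32,-0.177,0,0.008,0,0,0.06,-0.32,-0.172,0,0.008,0,0,0.07,-0.32,-0.167,0,0.008,0,0,0.076,-0.32,-0.162,0,0.008,0,0,0.084,-0.325,-0.156,0,0.008,0,0,0.09,-0.325,-0.15,0,0.008,0,0,0.1,-0.325,-0.144,0,0.008,0,0,0.1,-0.33,-0.137,0,0.008,0,0])

```text
t: 2.52
eef_pos: [438.2, 113.5, 243.1]
eef_rot: [0.068, 0.86, 0.111, -0.494]
contact_force: [0.3, -0.6, -0.8]
finger_gap: 0.5
```

Run:
```python
from h import *
p,R=cur(); print(p,r.state()['joint_positions'],r.state()['finger_gap'],r.state()['t'])
Rg=toolR(11.1,40,-1)
plan(np.array([486.4,269.2,220]),Rg,10,0)
```

```text
[438.16182873 113.54359235 243.12838106] [-0.13682086 -0.44475097  2.28260882  0.26128214  0.82674307  1.04022256] 0.49971918359122636 2.525
0.0524, -0.115, -0.0532, 0.0009, 0.0027, 0.0005, 0,
0.0529, -0.1155, -0.0516, 0.0009, 0.0027, 0.0005, 0,
0.0534, -0.116, -0.05, 0.0009, 0.0027, 0.0005, 0,
0.0539, -0.1165, -0.0484, 0.0009, 0.0027, 0.0005, 0,
0.0543, -0.1169, -0.0468, 0.0009, 0.0027, 0.0005, 0,
0.0547, -0.1174, -0.0452, 0.0009, 0.0027, 0.0005, 0,
0.055, -0.1178, -0.0436, 0.0009, 0.0027, 0.0005, 0,
0.0554, -0.1183, -0.0419, 0.0009, 0.0027, 0.0005, 0,
0.0557, -0.1187, -0.0403, 0.0009, 0.0027, 0.0005, 0,
0.0559, -0.1191, -0.0386, 0.0009, 0.0027, 0.0005, 0,
```

>>> send_rows(deltas=[0.105,-0.23,-0.105,0.002,0.005,0.001,0,0.107,-0.232,-0.098,0.002,0.005,0.001,0,0.109,-0.234,-0.092,0.002,0.005,0.001,0,0.11,-0.236,-0.085,0.002,0.005,0.001,0,0.11,-0.238,-0.079,0.002,0.005,0.001,0,0,0,0,0,0,0,0])

```text
t: 3.28
eef_pos: [485.3, 278.5, 220.3]
eef_rot: [0.039, 0.901, 0.09, -0.423]
contact_force: [-0.9, 0.9, -0.2]
finger_gap: 0.499
```

Run:
```python
from h import *
p,R=cur(); print(p,r.state()['joint_positions'].round(2))
g=cam('wrist'); cv2.imwrite('pics/w1.png',g['frame'])
```

```text
[485.26436871 278.46853934 220.28380629] [ 0.36 -0.11  2.15 -0.24  0.43  1.92]
```

View pics/w1.png

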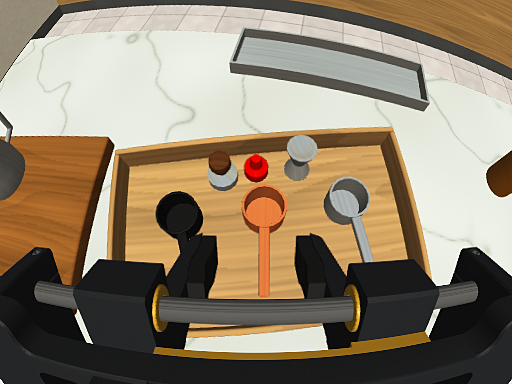

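The wrist picture shows the copper scoop between the open fingers: rim centre about (264,208), handle end about (264,296). I'll cross-check the grip point from this view.

Run:
```python
from h import *
g=cam('wrist'); hsv=cv2.cvtColor(g['frame'],cv2.COLOR_BGR2HSV)
m=cv2.inRange(hsv,(4,140,90),(13,255,255)); m[:180]=0;m[300:]=0;m[:,:235]=0;m[:,295:]=0
v,u=np.nonzero(m); 
for row in (240,255,270,285):
    uu=u[v==row]; print(row,uu.min(),uu.max(),plane(g,(uu.min()+uu.max())/2,row,47)[:2].round(1))
e=plane(g,264,v.max(),47); print('end',v.max(),e)
bu=u[v<218]; print('rim cols',bu.min(),bu.max(),plane(g,(bu.min()+bu.max())/2,208,48), plane(g,bu.min(),208,48),plane(g,bu.max(),208,48))
```

```text
240 258 268 [540.5 281.7]
255 258 268 [524.2 278.6]
270 258 268 [508.1 275.4]
285 258 268 [492.1 272.3]
end 296 [480.72914977 269.02475925  47.        ]
rim cols 241 285 [576.48129931 288.64361122  48.        ] [571.65486622 312.96794377  48.        ] [581.25553344 264.2362052   48.        ]
```

Run:
```python
from h import *
Rg=toolR(11.1,40,-1)
st=plan(np.array([486,270.5,140]),Rg,4,0); print()
plan(np.array([486,270.5,50]),Rg,6,0,st)
```

```text
0.1284, 0.0142, 0.1085, -0.0001, 0.0002, 0.0002, 0,
0.1283, 0.0139, 0.1086, -0.0001, 0.0002, 0.0002, 0,
0.1282, 0.0137, 0.1088, -0.0001, 0.0002, 0.0002, 0,
0.1281, 0.0135, 0.1089, -0.0001, 0.0002, 0.0002, 0,

0.0958, 0, 0.0803, 0, 0, 0, 0,
0.0958, 0, 0.0803, 0, 0, 0, 0,
0.0958, 0, 0.0803, 0, 0, 0, 0,
0.0958, 0, 0.0803, 0, 0, 0, 0,
0.0958, 0, 0.0803, 0, 0, 0, 0,
0.0958, 0, 0.0803, 0, 0, 0, 0,
```

>>> send_rows(deltas=[0.128,0.014,0.108,0,0,0,0,0.128,0.014,0.108,0,0,0,0,0.128,0.014,0.108,0,0,0,0,0.128,0.014,0.108,0,0.001,0.001,0,0.08,0,0.07,0,0,0,0,0,0,0,0,0,0,0])

```text
t: 4.12
eef_pos: [488.5, 263.2, 129.6]
eef_rot: [0.039, 0.904, 0.082, -0.418]
contact_force: [0.2, -0.2, -0.1]
finger_gap: 0.503
```

Run:
```python
from h import *
p,R=cur(); print(p); Rg=toolR(11.1,40,-1)
plan(np.array([486,270.5,50]),Rg,5,0)
```

```text
[488.49918972 263.24728714 129.56279913]
0.0998, -0.0128, 0.0873, -0.0003, -0.0002, -0.0003, 0,
0.0999, -0.0128, 0.0872, -0.0003, -0.0002, -0.0003, 0,
0.1, -0.0128, 0.087, -0.0003, -0.0002, -0.0003, 0,
0.1002, -0.0127, 0.0869, -0.0003, -0.0002, -0.0003, 0,
0.1003, -0.0127, 0.0867, -0.0003, -0.0002, -0.0003, 0,
```

>>> send_rows(deltas=[0,-0.06,0.02,-0.0015,-0.001,-0.0015,0,0.1,0,0.087,0,0,0,0,0.1,0,0.087,0,0,0,0,0.1,0,0.087,0,0,0,0,0,0,0,0,0,0,0])

```text
t: 4.75
eef_pos: [488.7, 270.1, 87.8]
eef_rot: [0.039, 0.903, 0.088, -0.419]
contact_force: [-0.5, -0.0, 0.2]
finger_gap: 0.502
```

Run:
```python
from h import *
p,R=cur(); print(p); Rg=toolR(11.1,40,-1)
plan(np.array([486,270.5,50]),Rg,1,0)
plan(np.array([486,270.5,50]),Rg,2,0)
```

```text
[488.74452712 270.12388891  87.83618082]
0.2265, -0.0066, 0.2205, -0.0004, -0.0008, 0.0003, 0,
0.1132, -0.0033, 0.1102, -0.0002, -0.0004, 0.0001, 0,
0.1135, -0.0035, 0.11, -0.0002, -0.0004, 0.0001, 0,
```

>>> send_rows(deltas=[0.075,-0.003,0.077,0,-0.001,0,0,0.075,0,0.073,0,0,0,0,0.075,0,0.07,0,0,0,0,0,0,0,0,0,0,0])

```text
t: 5.25
eef_pos: [491.7, 269.2, 66.7]
eef_rot: [0.044, 0.896, 0.093, -0.432]
contact_force: [-0.1, 0.4, -0.4]
finger_gap: 0.504
```

Run:
```python
from h import *
p,R=cur(); print(p); Rg=toolR(11.1,40,-1)
plan(np.array([486,270.5,50]),Rg,1,0)
g=cam('wrist'); cv2.imwrite('pics/w2.png',g['frame'])
```

```text
[491.71368232 269.19202359  66.68512186]
0.0811, -0.0202, 0.1214, 0.0014, 0.004, 0.0015, 0,
```

View pics/w2.png

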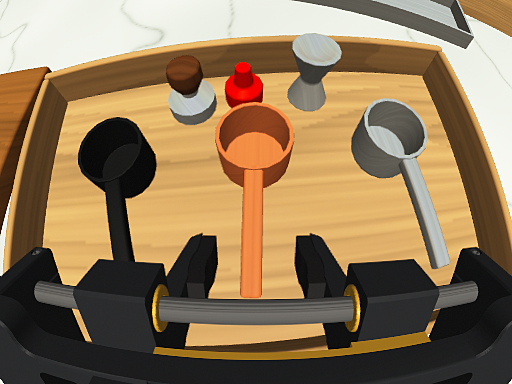

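Run:
```python
from h import *
s=r.state();print(s['joint_positions'].round(3),s['joint_velocities'].round(3))
```

```text
[ 0.328  0.247  2.191 -1.137  0.082  2.803] [ 0.002 -0.008  0.003  0.     0.001  0.007]
```

Joint 5 is near 0 and joint 4 is at its limit, so a 40° tilt is out of reach this low. I'll back up and use 31°, which still clears the hood if I grip 93 mm from the bowl and nearer the fingertips.

Run:
```python
from h import *
Rg=toolR(11.0,31,-1); hd=np.array([np.cos(np.radians(11)),np.sin(np.radians(11)),0])
G=np.array([492,272.1,42.])-2*hd; T=tcp_for(G,Rg,13); print('T',T)
plan(T+[0,0,80],Rg,5,0)
```

```text
T [483.46426576 270.44082134  53.14317491]
-0.0945, -0.005, -0.0585, 0.0003, -0.0042, 0.0003, 0,
-0.096, -0.0049, -0.056, 0.0003, -0.0042, 0.0003, 0,
-0.0975, -0.0048, -0.0534, 0.0003, -0.0042, 0.0003, 0,
-0.0989, -0.0048, -0.0508, 0.0003, -0.0042, 0.0003, 0,
-0.1002, -0.0047, -0.0482, 0.0003, -0.0042, 0.0003, 0,
```

>>> send_rows(deltas=[-0.095,-0.005,-0.058,0,-0.004,0,0,-0.096,-0.005,-0.056,0,-0.004,0,0,-0.097,-0.005,-0.053,0,-0.004,0,0,-0.1,-0.005,-0.05,0,-0.004,0,0,-0.1,-0.005,-0.048,0,-0.004,0,0,0,0,0,0,0,0,0])

```text
t: 6.05
eef_pos: [484.3, 268.1, 125.7]
eef_rot: [0.051, 0.872, 0.087, -0.478]
contact_force: [-1.0, 0.6, -1.4]
finger_gap: 0.499
```

Run:
```python
from h import *
p,R=cur(); print(p,r.state()['joint_positions'].round(3),R.as_euler('ZYX',degrees=True)); Rg=toolR(11.0,31,-1)
plan(np.array([483.5,270.4,110]),Rg,2,0)
```

```text
[484.25975095 268.10241704 125.72684688] [ 0.33   0.087  2.142 -0.214  0.357  1.876] [ 10.98949998  57.51887103 179.29847067]
0.0546, -0.0104, 0.0361, 0.001, -0.0021, -0, 0,
0.0551, -0.0102, 0.0355, 0.001, -0.0021, -0, 0,
```

>>> send_rows(deltas=[0.05,-0.01,0.036,0.001,-0.002,0,0,0.05,-0.01,0.036,0.001,-0.002,0,0,0.1,0,0.06,0,0,0,0,0.1,0,0.06,0,0,0,0,0,0,0,0,0,0,0])

```text
t: 6.68
eef_pos: [480.2, 269.3, 76.0]
eef_rot: [0.048, 0.865, 0.083, -0.493]
contact_force: [0.3, -0.2, -0.2]
finger_gap: 0.501
```

Run:
```python
from h import *
p,R=cur(); print(p,r.state()['joint_positions'].round(3),R.as_euler('ZYX',degrees=True)); Rg=toolR(11.0,31,-1)
plan(np.array([483.5,270.4,53.2]),Rg,3,0)
```

```text
[480.2003424  269.28159082  76.02289102] [ 0.335  0.203  2.139 -0.271  0.279  1.955] [ 10.85215121  59.38017353 179.9037512 ]
0.0594, -0.0014, 0.024, -0, 0.0004, -0.0001, 0,
0.0594, -0.0013, 0.0242, -0, 0.0004, -0.0001, 0,
0.0593, -0.0013, 0.0243, -0, 0.0004, -0.0001, 0,
```

Good, joints are healthy.

>>> send_rows(deltas=[0.06,-0.001,0.024,0,0.001,0,0,0.06,-0.001,0.024,0,0.001,0,0,0.06,-0.001,0.024,0,0,0,0,0,0,0,0,0,0,0])

```text
t: 7.18
eef_pos: [484.2, 270.5, 51.5]
eef_rot: [0.047, 0.868, 0.083, -0.487]
contact_force: [0.5, -0.3, -0.6]
finger_gap: 0.499
```

Run:
```python
from h import *
p,R=cur(); print(p,r.state()['joint_positions'].round(3),R.as_euler('ZYX',degrees=True)); Rg=toolR(11.0,31,-1)
plan(np.array([483.5,270.4,53.2]),Rg,1,0)
g=cam('wrist'); cv2.imwrite('pics/w3.png',g['frame'])
```

```text
[484.21051396 270.526244    51.54592934] [ 0.335  0.272  2.136 -0.38   0.204  2.067] [ 10.89746957  58.59114627 179.93841607]
-0.0149, -0.0001, -0.0021, -0.0001, -0.0011, -0.0001, 0,
```

View pics/w3.png

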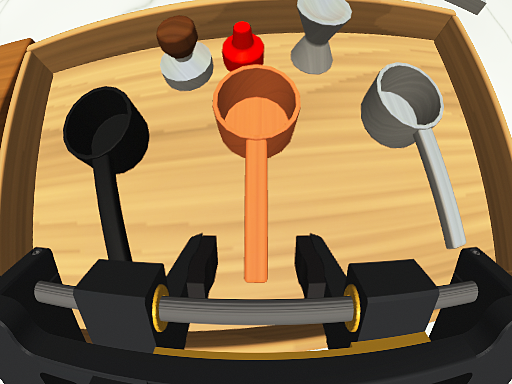

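Run:
```python
from h import *
g=cam('wrist'); p,R=cur()
def proj(P):
    c=g['R']@P+g['t']; th=np.arctan2(np.hypot(c[0],c[1]),c[2]); k=g['f']*th/np.hypot(c[0],c[1]); return np.round([g['cx']+k*c[0],g['cy']+k*c[1]],0)
for o in (-10,0,6,13,25): print(o,proj(p+R.apply([o,0,0])))
print('end top edge',plane(g,257,282,47),plane(g,257,283,37),'grip pt',p+R.apply([13,0,0]),proj(p+R.apply([13,0,0])))
for row in (180,220,260): 
    hsv=cv2.cvtColor(g['frame'],cv2.COLOR_BGR2HSV); m=cv2.inRange(hsv,(3,120,90),(14,255,255)); u=np.nonzero(m[row])[0]; u=u[(u>230)&(u<285)]; print(row,u.min(),u.max(),plane(g,(u.min()+u.max())/2,row,47))
```

```text
-10 [257. 288.]
0 [256. 276.]
6 [256. 269.]
13 [256. 262.]
25 [256. 250.]
end top edge [481.1992653  269.72251211  47.        ] [479.92839677 269.42208624  37.        ] grip pt [491.23802586 271.95876259  41.16951994] [256. 262.]
180 245 267 [533.005621   280.25125309  47.        ]
220 245 267 [512.18597517 276.22681721  47.        ]
260 244 267 [492.05785778 272.59112277  47.        ]
```

Handle line and end agree with the plan: the pads sit about 10 mm from the handle's end. Closing now.

>>> send_rows(deltas=[0,0,0,0,0,0,1,0,0,0,0,0,0,1,0,0,0,0,0,0,1,0,0,0,0,0,0,1,0,0,0,0,0,0,1,0,0,0,0,0,0,1], squeeze=40)

```text
t: 8.02
eef_pos: [485.3, 270.9, 53.5]
eef_rot: [0.046, 0.869, 0.083, -0.486]
contact_force: [0.6, 0.2, -1.0]
finger_gap: 0.128
```

Run:
```python
from h import *
p,R=cur(); print(p,r.state()['joint_positions'].round(3))
st=plan(p+[-10,0,120],R,6,1)
```

```text
[485.26416951 270.89956407  53.45657304] [ 0.335  0.269  2.136 -0.379  0.205  2.066]
-0.1491, -0.0026, -0.0757, 0, 0, 0, 1,
-0.1491, -0.0026, -0.0757, 0, 0, 0, 1,
-0.1491, -0.0026, -0.0757, 0, 0, 0, 1,
-0.1491, -0.0026, -0.0757, 0, 0, 0, 1,
-0.1491, -0.0026, -0.0757, 0, 0, 0, 1,
-0.1491, -0.0026, -0.0757, 0, 0, 0, 1,
```

Gap 0.128 × 88 ≈ 11.3 mm, which matches the 12 mm handle. Lifting.

>>> send_rows(deltas=[-0.08,-0.002,-0.04,0,0,0,1,-0.14,-0.002,-0.07,0,0,0,1,-0.15,-0.002,-0.075,0,0,0,1,-0.15,-0.002,-0.075,0,0,0,1,-0.15,-0.002,-0.075,0,0,0,1,-0.15,-0.002,-0.075,0,0,0,1,0,0,0,0,0,0,1,0,0,0,0,0,0,1])

```text
t: 9.02
eef_pos: [471.8, 269.3, 162.0]
eef_rot: [0.047, 0.867, 0.083, -0.49]
contact_force: [-0.3, 0.4, -1.1]
finger_gap: 0.127
```

Run:
```python
from h import *
p,R=cur(); print(p,r.state()['joint_positions'].round(3),R.as_euler('ZYX',degrees=True))
g=cam('wrist'); cv2.imwrite('pics/w4.png',g['frame'])
s=cam('scene'); cv2.imwrite('pics/s4.png',cv2.resize(s['frame'][150:350,180:440],None,fx=3,fy=3))
```

```text
[471.80756353 269.27227728 161.95637266] [ 0.343 -0.007  2.133 -0.17   0.485  1.852] [ 10.80761355  58.98018603 179.86434206]
```

View pics/w4.png

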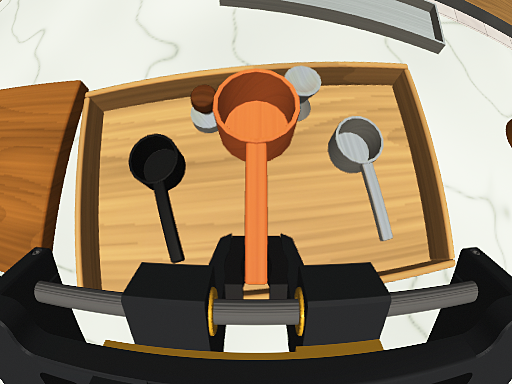

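View pics/s4.png

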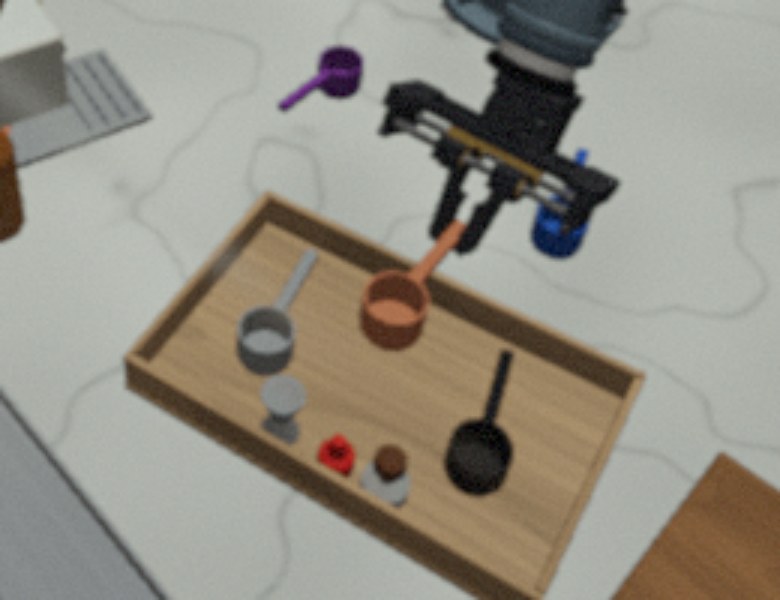

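The scoop is held level above the crate: rim centre about (257,112) in the wrist view, and the scene view shows only the copper scoop lifted. Next I check where the bowl sits in the tool frame and plan the transfer.

Run:
```python
from h import *
p,R=cur(); g=cam('wrist'); hsv=cv2.cvtColor(g['frame'],cv2.COLOR_BGR2HSV); m=cv2.inRange(hsv,(2,110,60),(15,255,255))
m[:60]=0;m[290:]=0;m[:,:208]=0;m[:,305:]=0
n,l,st,c=cv2.connectedComponentsWithStats(m);k=1+np.argmax(st[1:,4]);v,u=np.nonzero(l==k); print(st[k])
zr=p[2]-25.5+20
far=plane(g,257,v.min(),zr); L=[(plane(g,u[v==y].min(),y,zr),plane(g,u[v==y].max()+1,y,zr)) for y in (95,100,105,110,115)]
print('far-26',(far-p)[:2],np.hypot(*(far-p)[:2])-26)
for a,b in L: print(np.linalg.norm(a-b).round(1),((a+b)/2-p).round(1))
for y in (180,215,250):
    uu=u[v==y]; P=plane(g,(uu.min()+uu.max())/2,y,p[2]-6.5)-p; print(y,P.round(1))
Rt=toolR(-10.1,31,-1); x=np.array([np.cos(np.radians(-10.1)),np.sin(np.radians(-10.1)),0]); D=np.array([657,-217.3,8.])
B=D-160*x; A=B-98*x; A[2]=160; print('A',A)
mid=np.array([430,30,175.]); Rm=toolR(0.5,31,-1)
s=plan(mid,Rm,8,1); print(); s=plan(A,Rt,8,1,s)
```

```text
[ 208   68   92  217 9580]
far-26 [119.21313859  22.6122146 ] 95.33871872107342
53.8 [99.7 21.  -5.5]
54.0 [96.3 20.  -5.5]
53.5 [93.  19.4 -5.5]
50.8 [89.9 17.6 -5.5]
48.7 [86.7 16.7 -5.5]
180 [48.9  9.7 -6.5]
215 [30.5  6.1 -6.5]
250 [12.7  2.7 -6.5]
A [ 402.99817957 -172.05538467  160.        ]
-0.0579, 0.2365, 0.0703, 0.0031, 0, 0.0018, 1,
-0.0552, 0.2385, 0.0656, 0.0031, 0, 0.0018, 1,
-0.0524, 0.2403, 0.0609, 0.0031, 0, 0.0018, 1,
-0.0496, 0.242, 0.0562, 0.0031, 0, 0.0018, 1,
-0.0468, 0.2437, 0.0514, 0.0031, 0, 0.0018, 1,
-0.044, 0.2451, 0.0467, 0.0031, 0, 0.0018, 1,
-0.0411, 0.2465, 0.0418, 0.0031, 0, 0.0018, 1,
-0.0383, 0.2477, 0.037, 0.0031, 0, 0.0018, 1,

-0.002, 0.2102, 0.0337, 0.0032, 0, 0.0019, 1,
0.0005, 0.2109, 0.0296, 0.0032, -0, 0.0019, 1,
0.003, 0.2114, 0.0254, 0.0032, 0, 0.0019, 1,
0.0055, 0.2118, 0.0212, 0.0032, 0, 0.0019, 1,
0.008, 0.2121, 0.017, 0.0032, -0, 0.0019, 1,
0.0106, 0.2123, 0.0128, 0.0032, -0, 0.0019, 1,
0.0131, 0.2123, 0.0086, 0.0032, -0, 0.0019, 1,
0.0156, 0.2123, 0.0044, 0.0032, 0, 0.0019, 1,
```

>>> send_rows(deltas=[-0.05,0.18,0.06,0.003,0,0.002,1,-0.055,0.24,0.065,0.003,0,0.002,1,-0.052,0.24,0.06,0.003,0,0.002,1,-0.05,0.24,0.056,0.003,0,0.002,1,-0.047,0.24,0.05,0.003,0,0.002,1,-0.044,0.245,0.047,0.003,0,0.002,1,-0.04,0.245,0.042,0.003,0,0.002,1,-0.038,0.245,0.037,0.003,0,0.002,1])

```text
t: 10.18
eef_pos: [426.3, 33.0, 170.2]
eef_rot: [0.007, 0.868, 0.001, -0.496]
contact_force: [0.7, 0.0, -0.8]
finger_gap: 0.133
```

>>> send_rows(deltas=[0,0.21,0.034,0.003,0,0.002,1,0,0.21,0.03,0.003,0,0.002,1,0.003,0.21,0.025,0.003,0,0.002,1,0.006,0.21,0.02,0.003,0,0.002,1,0.008,0.21,0.017,0.003,0,0.002,1,0.01,0.21,0.013,0.003,0,0.002,1,0.013,0.21,0.009,0.003,0,0.002,1,0,0.1,0,0.003,0,0.002,1,0,0,0,0,0,0,1])

```text
t: 11.3
eef_pos: [396.3, -162.0, 155.4]
eef_rot: [-0.037, 0.863, -0.085, -0.497]
contact_force: [0.5, 0.4, -1.6]
finger_gap: 0.13
```

Run:
```python
from h import *
p,R=cur(); print(p,r.state()['joint_positions'].round(3),R.as_euler('ZYX',degrees=True),r.state()['finger_gap'])
g=cam('wrist'); cv2.imwrite('pics/w5.png',g['frame'])
s=cam('scene'); cv2.imwrite('pics/s5.png',cv2.resize(s['frame'][80:260,100:340],None,fx=3,fy=3))
```

```text
[ 396.29941832 -162.02173174  155.37542656] [-0.895 -0.344  2.418  0.506  0.705  0.525] [-12.66370757  59.74727478 177.58445415] 0.12986498152616263
```

View pics/w5.png

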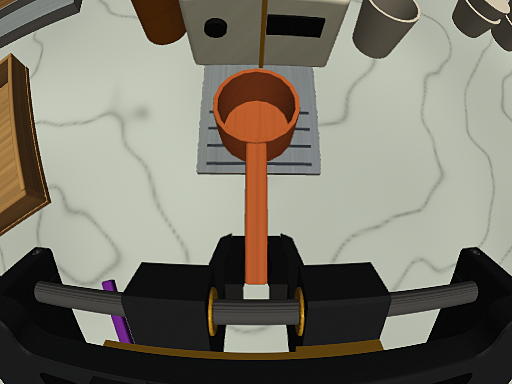

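View pics/s5.png

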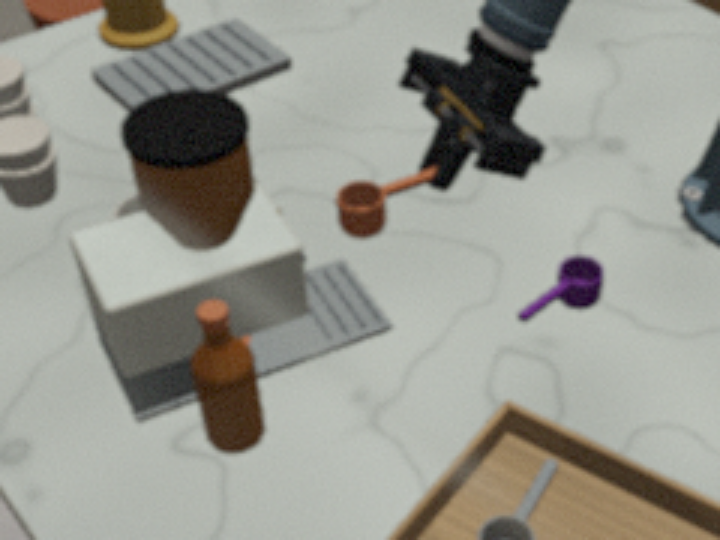

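The wrist view shows the tray's front corners at about (197,174) and (320,174), and the hood's lower edge with the brass stripe at about (262,67). The scoop is held ahead of it, level. I'll use this view to refine the doser pose.

Run:
```python
from h import *
g=cam('wrist'); cv2.imwrite('pics/c5.png',cv2.resize(g['frame'][30:190,170:350],None,fx=4,fy=4))
def rep(a,b,off,z):
    A,B=plane(g,*a,z)[:2],plane(g,*b,z)[:2]; w=(A-B)/np.linalg.norm(A-B); x=np.array([w[1],-w[0]]); print(A.round(1),B.round(1),np.linalg.norm(A-B).round(1),'yaw',np.degrees(np.arctan2(x[1],x[0])).round(2),'spot',((A+B)/2+off*x).round(1))
rep((197,174.5),(320.5,174.5),170,8)
print('stripe low',plane(g,262,67.5,62)); x=np.array([np.cos(np.radians(-10.1)),np.sin(np.radians(-10.1))]); print(plane(g,262,67.5,62)[:2]+78*x)
```

```text
[ 496.  -120.6] [ 473.5 -246.8] 128.2 yaw -10.1 spot [ 652.1 -213.5]
stripe low [ 575.82388244 -201.88708263   62.        ]
[ 652.61513048 -215.56568726]
```

View pics/c5.png

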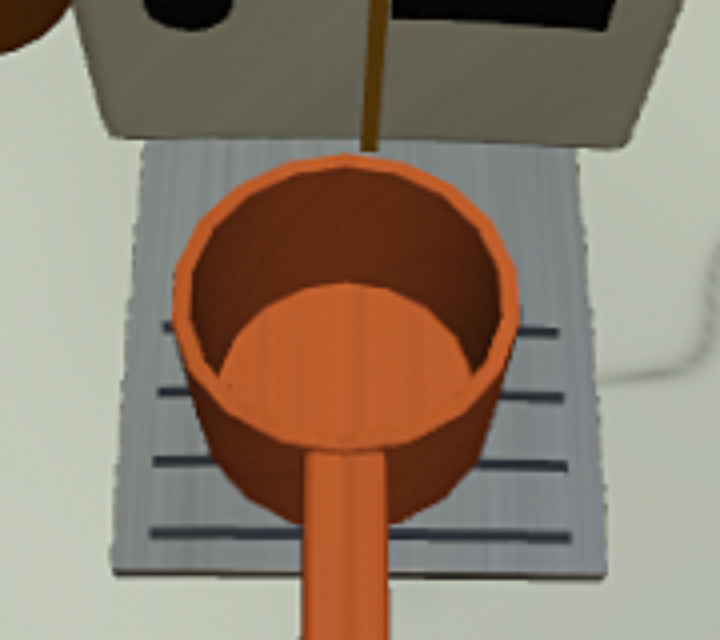

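Doser estimates: (657,-217) from the top view and (652,-215) from the wrist view, yaw -10.1° in both. That is within calibration error, so I take (654.5,-216). Now I lower the scoop in front of the hood.

Run:
```python
from h import *
Rt=toolR(-10.1,31,-1); 
s=plan(np.array([421,-174.4,110]),Rt,5,1); print()
s=plan(np.array([421,-174.4,75]),Rt,3,1,s)
```

```text
0.0879, 0.0131, 0.0001, 0.0002, 0.0004, -0.0007, 1,
0.0879, 0.0135, 0.0003, 0.0002, 0.0004, -0.0007, 1,
0.0878, 0.0139, 0.0005, 0.0002, 0.0004, -0.0007, 1,
0.0877, 0.0142, 0.0007, 0.0002, 0.0004, -0.0007, 1,
0.0877, 0.0146, 0.0009, 0.0002, 0.0004, -0.0007, 1,

0.0833, 0, 0.0501, 0, 0, 0, 1,
0.0833, 0, 0.0501, 0, 0, 0, 1,
0.0833, 0, 0.0501, 0, 0, 0, 1,
```

>>> send_rows(deltas=[0.088,0.013,0,0,0,-0.002,1,0.088,0.013,0,0,0,-0.001,1,0.088,0.014,0,0,0.001,-0.001,1,0.088,0.014,0,0.001,0.001,0,1,0.088,0.014,0,0,0,0,1,0,0,0,0,0,0,1])

```text
t: 12.2
eef_pos: [423.5, -169.0, 109.2]
eef_rot: [-0.042, 0.868, -0.071, -0.49]
contact_force: [0.5, 0.3, -1.4]
finger_gap: 0.129
```

Run:
```python
from h import *
p,R=cur(); print(p,r.state()['joint_positions'].round(3),R.as_euler('ZYX',degrees=True))
Rt=toolR(-10.1,31,-1); 
s=plan(np.array([421,-174.4,75]),Rt,3,1)
```

```text
[ 423.5367505  -169.03788363  109.21167217] [-0.868 -0.117  2.379  0.686  0.559  0.337] [  -9.1020254    58.95787635 -179.58813591]
0.079, 0.0162, 0.0528, 0.0004, -0, 0.0005, 1,
0.0791, 0.0161, 0.0528, 0.0004, -0, 0.0005, 1,
0.0792, 0.016, 0.0527, 0.0004, -0, 0.0005, 1,
```

>>> send_rows(deltas=[0.08,0.018,0.053,0.001,0,0.001,1,0.08,0.016,0.053,0,0,0.001,1,0.08,0.016,0.053,0,0,0,1,0,0,0,0,0,0,1])

```text
t: 12.7
eef_pos: [422.0, -173.0, 75.8]
eef_rot: [-0.04, 0.868, -0.076, -0.489]
contact_force: [0.3, -0.4, -0.7]
finger_gap: 0.133
```

Run:
```python
from h import *
p,R=cur(); print(p,r.state()['joint_positions'].round(3),R.as_euler('ZYX',degrees=True))
Rt=toolR(-10.1,31,-1); x=np.array([np.cos(np.radians(-10.1)),np.sin(np.radians(-10.1)),0]); F=np.array([559,-199,58.5])
s=plan(F-125*x,Rt,3,1);print(); s=plan(F-40*x,Rt,6,1,s)
```

```text
[ 422.0377896  -172.9549434    75.83427665] [-0.873 -0.011  2.389  0.827  0.466  0.173] [-10.39474822  58.81898223 179.41397795]
0.0619, 0.0044, -0.0093, 0.0003, -0.0002, -0.0001, 1,
0.0619, 0.0044, -0.0094, 0.0003, -0.0002, -0.0001, 1,
0.0619, 0.0045, -0.0094, 0.0003, -0.0002, -0.0001, 1,

0.0608, -0, -0.1012, 0, 0, 0, 1,
0.0608, 0, -0.1012, 0, 0, 0, 1,
0.0608, 0, -0.1012, 0, 0, 0, 1,
0.0608, -0, -0.1012, 0, 0, 0, 1,
0.0608, -0, -0.1012, 0, 0, 0, 1,
0.0608, 0, -0.1012, 0, 0, 0, 1,
```

>>> send_rows(deltas=[0.062,0.004,-0.009,0.001,0,0,1,0.062,0.004,-0.009,0,0,0,1,0.062,0.004,-0.009,0,0,0,1,0,0,0,0,0,0,1,0,0,0,0,0,0,1])

```text
t: 13.32
eef_pos: [438.0, -177.4, 58.8]
eef_rot: [-0.042, 0.868, -0.078, -0.488]
contact_force: [-0.5, -0.4, -0.6]
finger_gap: 0.132
```

Run:
```python
from h import *
p,R=cur(); print(p,r.state()['joint_positions'].round(3),R.as_euler('ZYX',degrees=True))
Rt=toolR(-10.1,31,-1); x=np.array([np.cos(np.radians(-10.1)),np.sin(np.radians(-10.1)),0]); F=np.array([559,-199,58.5])
d=p-F; print('along',d@x,'lat',d@[-x[1],x[0],0],d[2])
s=plan(F-85*x,Rt,4,1)
g=cam('wrist'); cv2.imwrite('pics/w6.png',g['frame'])
s=cam('scene'); cv2.imwrite('pics/s6.png',cv2.resize(s['frame'][80:260,100:340],None,fx=3,fy=3))
```

```text
[ 438.00235246 -177.42277148   58.82402047] [-0.843  0.084  2.35   0.918  0.413  0.103] [-10.4528887   58.69347287 179.64754387]
along -122.90649669166386 lat 0.02388877836369474 0.3240204715604662
0.0416, -0, -0.0671, 0, -0.0002, -0.0001, 1,
0.0415, -0, -0.0672, 0, -0.0002, -0.0001, 1,
0.0414, 0, -0.0672, 0, -0.0002, -0.0001, 1,
0.0413, 0, -0.0673, 0, -0.0002, -0.0001, 1,
```

View pics/w6.png

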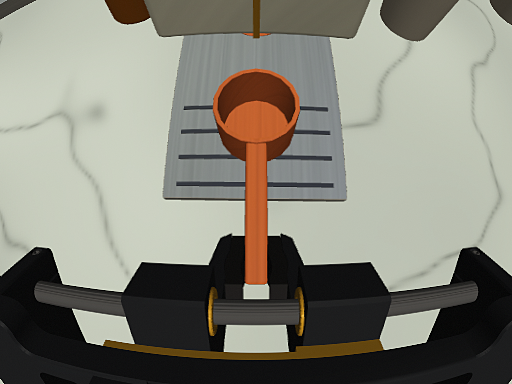

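View pics/s6.png

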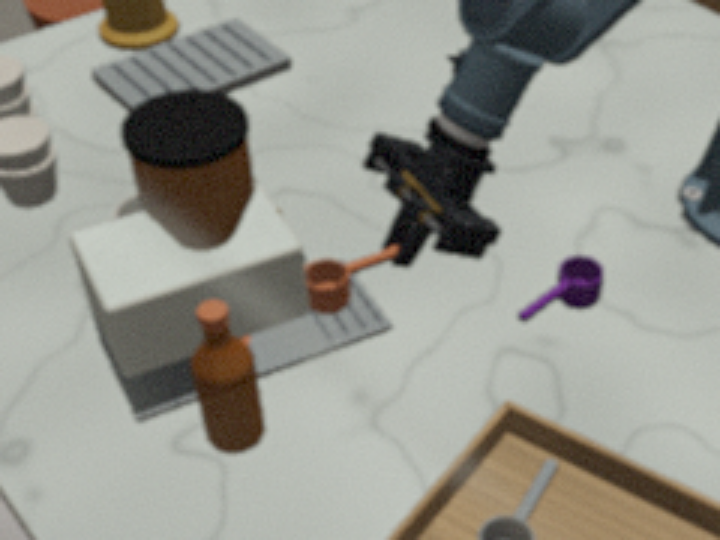

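The wrist view shows the bowl in line with the brass stripe (256,37), and the copper disc's near edge at about (256,36) under the hood. One more measurement from here.

Run:
```python
from h import *
p,R=cur(); g=cam('wrist')
cv2.imwrite('pics/c6.png',cv2.resize(g['frame'][0:210,150:360],None,fx=2.8,fy=2.8))
def rep(a,b,off,z):
    A,B=plane(g,*a,z)[:2],plane(g,*b,z)[:2]; w=(A-B)/np.linalg.norm(A-B); x=np.array([w[1],-w[0]]); S=(A+B)/2+off*x; print(A.round(1),B.round(1),np.linalg.norm(A-B).round(1),'yaw',np.degrees(np.arctan2(x[1],x[0])).round(2),'spot',S.round(1)); return S
S=rep((163.5,198.5),(346.5,200),170,8)
x=np.array([np.cos(np.radians(-10.1)),np.sin(np.radians(-10.1))])
print('via stripe',plane(g,256.5,38.5,62)[:2]+78*x)
far=plane(g,256.5,69.5,p[2]-5.5)[:2]; print('bowl',far-26*x, (far-26*x-p[:2])@x,(far-26*x-p[:2])@[-x[1],x[0]])
```

```text
[ 497.3 -122.3] [ 473.8 -248. ] 127.9 yaw -10.59 spot [ 652.7 -216.4]
via stripe [ 651.97062437 -215.6832833 ]
bowl [ 531.05324203 -194.15438183] 94.57396079610471 -0.09514008916303851
```

View pics/c6.png

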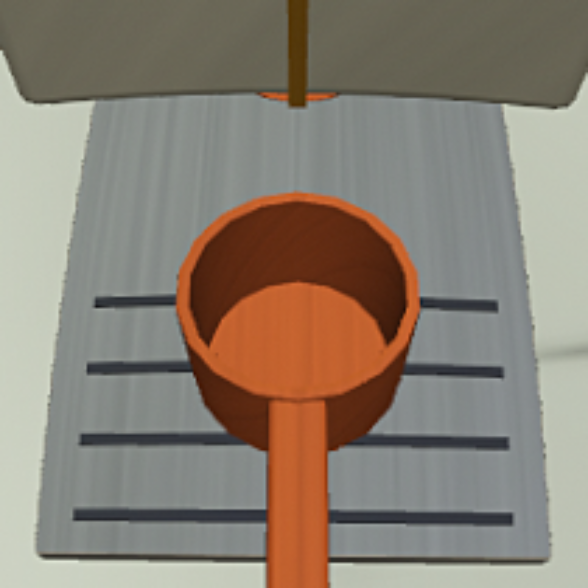

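Both agree: about 123 mm left along the doser axis. Sliding in.

>>> send_rows(deltas=[0.04,0,-0.066,0,0,0,1,0.041,0,-0.067,0,0,0,1,0.041,0,-0.067,0,0,0,1,0.041,0,-0.067,0,0,0,1,0.041,0,-0.067,0,0,0,1,0,0,0,0,0,0,1])

```text
t: 14.22
eef_pos: [488.4, -186.9, 59.6]
eef_rot: [-0.041, 0.869, -0.078, -0.488]
contact_force: [0.5, 0.2, -0.9]
finger_gap: 0.133
```

```bash
cat > c.py <<'E'
from h import *
import sys
p,R=cur(); print(p,r.state()['joint_positions'].round(3),R.as_euler('ZYX',degrees=True),r.state()['contact_force'].round(1))
Rt=toolR(-10.1,31,-1); x=np.array([np.cos(np.radians(-10.1)),np.sin(np.radians(-10.1)),0]); F=np.array([559,-199.3,58.5])
d=p-F; print('along',d@x,'lat',d@[-x[1],x[0],0],d[2])
s=plan(F-float(sys.argv[1])*x+[0,0,float(sys.argv[3])],Rt,int(sys.argv[2]),1)
E
python3 c.py 30 4 0
```

```text
[ 488.35263503 -186.91302403   59.58390266] [-0.755  0.181  2.231  0.86   0.38   0.239] [-10.56717257  58.59178763 179.52927709] [ 0.5  0.2 -0.9]
along -71.72481888917417 lat -0.19417986646404373 1.083902662370214
0.0472, -0.0005, -0.073, 0, -0.0003, -0.0002, 1,
0.0471, -0.0005, -0.0731, 0, -0.0003, -0.0002, 1,
0.047, -0.0005, -0.0732, 0, -0.0003, -0.0002, 1,
0.0468, -0.0004, -0.0733, 0, -0.0003, -0.0002, 1,
```

>>> send_rows(deltas=[0.047,0,-0.073,0,-0.001,-0.001,1,0.047,0,-0.073,0,0,0,1,0.047,0,-0.073,0,0,0,1,0.047,0,-0.073,0,0,0,1,0,0,0,0,0,0,1])

```text
t: 14.85
eef_pos: [530.8, -193.8, 57.5]
eef_rot: [-0.044, 0.867, -0.075, -0.491]
contact_force: [-0.1, -0.1, -1.3]
finger_gap: 0.13
```

```bash
python3 c.py 0 3 0
python3 - <<'E'
from h import *
g=cam('wrist'); cv2.imwrite('pics/w7.png',g['frame'])
E
```

```text
[ 530.84112483 -193.75648134   57.53770152] [-0.696  0.263  2.124  0.776  0.378  0.373] [  -9.76603768   59.02935617 -179.77902406] [-0.1 -0.1 -1.3]
along -28.69465086543981 lat 0.5194819978824432 -0.9622984806511425
0.0387, 0.0016, -0.0697, 0.0001, 0, 0.0002, 1,
0.0387, 0.0016, -0.0697, 0.0001, 0, 0.0002, 1,
0.0387, 0.0015, -0.0697, 0.0001, 0, 0.0002, 1,
```

View pics/w7.png

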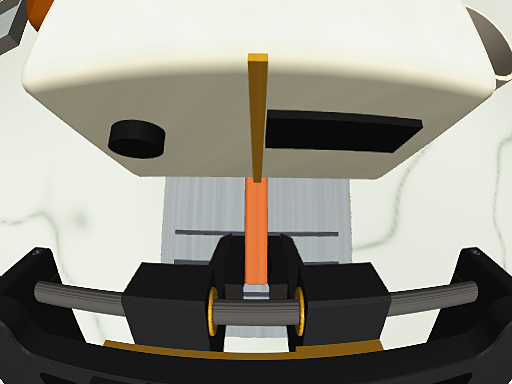

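>>> send_rows(deltas=[0.038,0.002,-0.07,0,0,0,1,0.038,0.001,-0.07,0,0,0,1,0,0,0,0,0,0,1])

```text
t: 15.28
eef_pos: [550.1, -197.3, 58.1]
eef_rot: [-0.044, 0.867, -0.075, -0.491]
contact_force: [0.4, 0.4, -1.2]
finger_gap: 0.133
```

```bash
python3 c.py 0 1 0
```

```text
[ 550.09464346 -197.29884036   58.13044011] [-0.673  0.295  2.077  0.736  0.379  0.435] [  -9.7271806    59.07166027 -179.72017672] [ 0.4  0.4 -1.2]
along -9.118288643953553 lat 0.4084448043141169 -0.369559891843636
0.0364, 0.0036, -0.0668, 0.0001, 0.0002, 0.0005, 1,
```

>>> send_rows(deltas=[0.037,0.004,-0.067,0,0,0,1,0,0,0,0,0,0,1])

```text
t: 15.52
eef_pos: [559.6, -199.4, 58.4]
eef_rot: [-0.044, 0.867, -0.075, -0.491]
contact_force: [0.6, 0.2, -1.3]
finger_gap: 0.128
```

```bash
python3 c.py 0 1 -5
python3 - <<'E'
from h import *
g=cam('wrist'); cv2.imwrite('pics/w8.png',g['frame'])
s=cam('scene'); cv2.imwrite('pics/s8.png',cv2.resize(s['frame'][90:240,110:270],None,fx=4,fy=4))
E
```

```text
[ 559.63543679 -199.44218864   58.42188704] [-0.664  0.31   2.053  0.716  0.38   0.463] [  -9.71686691   59.07790779 -179.71339283] [ 0.6  0.2 -1.3]
along 0.6505246928871575 lat -0.028550704278838768 -0.07811296332178586
0.0324, -0.0001, 0.0257, 0.0001, 0.0002, 0.0005, 1,
```

View pics/w8.png

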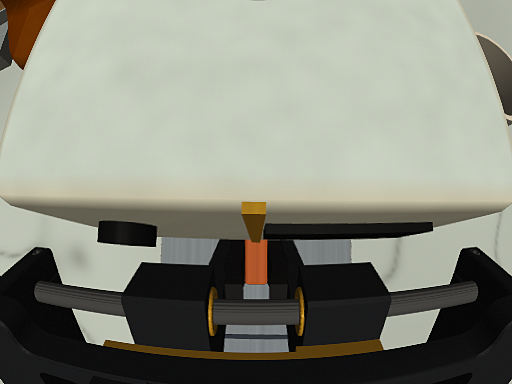

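View pics/s8.png

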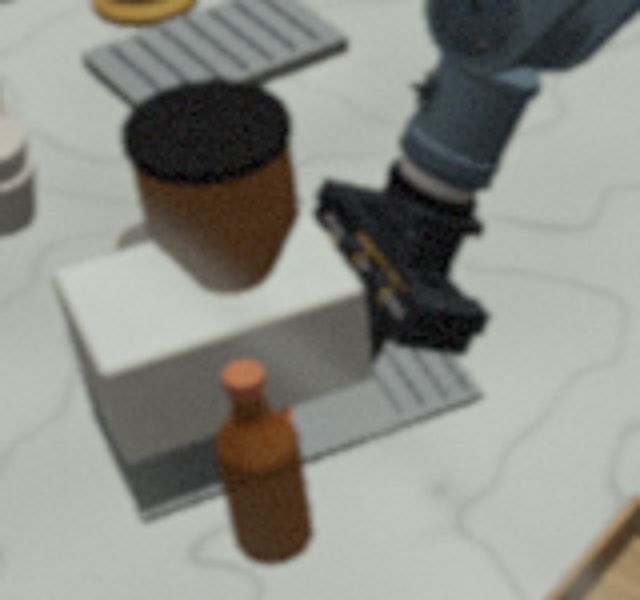

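No contact so far, and the handle lines up with the stripe at (255,240). Lowering onto the tray.

>>> send_rows(deltas=[0.018,0,0.011,0,0,0,1,0.018,0,0.011,0,0,0,1,0,0,0,0,0,0,1])

```text
t: 16.0
eef_pos: [558.7, -199.0, 53.1]
eef_rot: [-0.044, 0.867, -0.075, -0.491]
contact_force: [-2.7, 1.6, 4.2]
finger_gap: 0.131
```

```bash
python3 c.py 0 1 -5
python3 - <<'E'
from h import *
g=cam('wrist'); p,R=cur()
cv2.imwrite('pics/c9.png',cv2.resize(g['frame'][190:350,190:330],None,fx=4,fy=4,interpolation=cv2.INTER_NEAREST))
x=np.array([np.cos(np.radians(-10.1)),np.sin(np.radians(-10.1))])
E=plane(g,257,284,p[2]-6.5)[:2]; H=plane(g,255,241,62)[:2]; print(E,H,(H-E)@x,(H-E)@[-x[1],x[0]])
E
```

```text
[ 558.73409563 -198.98938879   53.10128241] [-0.664  0.321  2.055  0.738  0.371  0.44 ] [  -9.68977863   59.08647691 -179.66854571] [-2.7  1.6  4.2]
along -0.3162545666588871 lat 0.25916694711817373 -5.3987175891676245
-0.0015, 0.0022, -0.004, 0.0001, 0.0002, 0.0006, 1,
[ 554.154574   -198.29190261] [ 575.29501531 -201.0507823 ] 21.296647392599187 0.9912041461554151
```

View pics/c9.png

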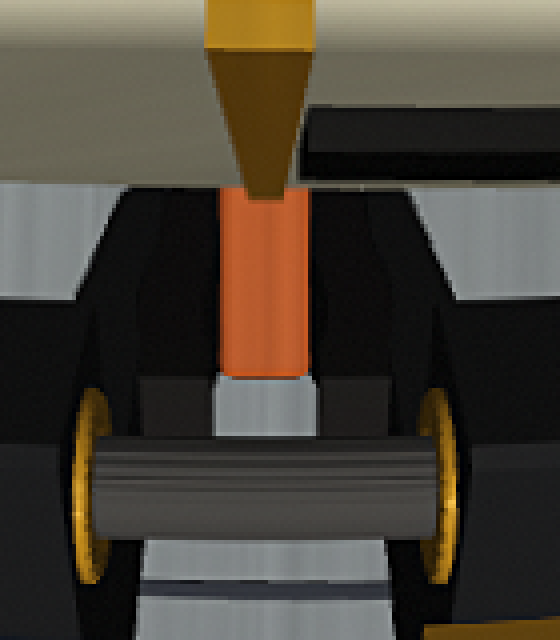

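Seated: about 5 N upward, and roughly 22–23 mm of handle shows in front of the hood against 24 mm expected. Releasing, then backing out.

>>> send_rows(deltas=[0,0,0,0,0,0,1,0,0,0,0,0,0,0.5,0,0,0,0,0,0,0.3,0,0,0,0,0,0,0.3,0,0,0,0,0,0,0.3])

```text
t: 16.68
eef_pos: [558.7, -199.1, 53.0]
eef_rot: [-0.044, 0.867, -0.075, -0.491]
contact_force: [-0.1, 0.9, 0.5]
finger_gap: 0.35
```

```bash
python3 c.py 0 1 -5
python3 - <<'E'
from h import *
g=cam('wrist'); cv2.imwrite('pics/c10.png',cv2.resize(g['frame'][190:350,190:330],None,fx=4,fy=4,interpolation=cv2.INTER_NEAREST))
E
```

```text
[ 558.7351938  -199.14401702   53.02245318] [-0.664  0.322  2.055  0.738  0.371  0.439] [  -9.71738498   59.08368835 -179.6814139 ] [-0.1  0.9  0.5]
along -0.2880567697655293 lat 0.10712754788852319 -5.477546820992849
-0.0022, 0.0009, -0.0041, 0, 0.0002, 0.0005, 1,
```

View pics/c10.png

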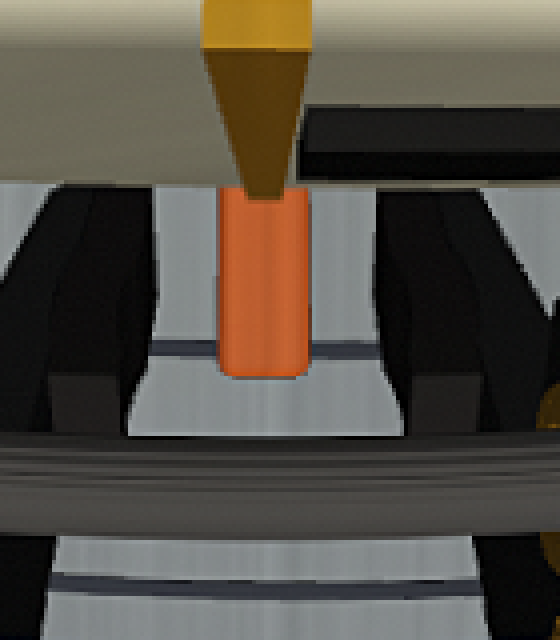

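The fingers are free on both sides and the scoop didn't move. Retreating along the tool axis.

>>> send_rows(deltas=[-0.1,0,0.04,0,0,0,0.3,-0.2,0,0.08,0,0,0,0.3,-0.2,0,0.08,0,0,0,0.3,-0.2,0,0.08,0,0,0,0.3,-0.2,0,0.08,0,0,0,0.3,-0.2,0,0.08,0,0,0,0.3,0,0,0,0,0,0,0.3])

```text
t: 17.6
eef_pos: [441.1, -178.0, 142.6]
eef_rot: [-0.043, 0.867, -0.075, -0.491]
contact_force: [1.3, -0.6, -0.4]
finger_gap: 0.35
```

```bash
python3 c.py 150 4 0
python3 - <<'E'
from h import *
g=cam('wrist'); cv2.imwrite('pics/w11.png',g['frame'])
s=cam('top'); cv2.imwrite('pics/t11.png',cv2.resize(s['frame'][50:250,40:420],None,fx=2,fy=2))
E
```

```text
[ 441.10611188 -177.95190486  142.58588114] [-0.837 -0.155  2.318  0.577  0.62   0.493] [  -9.88609065   59.09176871 -179.87589715] [ 1.3 -0.6 -0.4]
along -119.81065330933055 lat 0.34260236889353735 84.08588113721174
0.118, 0.0008, 0.1439, 0, 0.0001, 0.0001, 1,
0.1179, 0.0008, 0.144, 0, 0.0001, 0.0001, 1,
0.1179, 0.0008, 0.144, 0, 0.0001, 0.0001, 1,
0.1178, 0.0007, 0.1441, 0, 0.0001, 0.0001, 1,
```

View pics/w11.png

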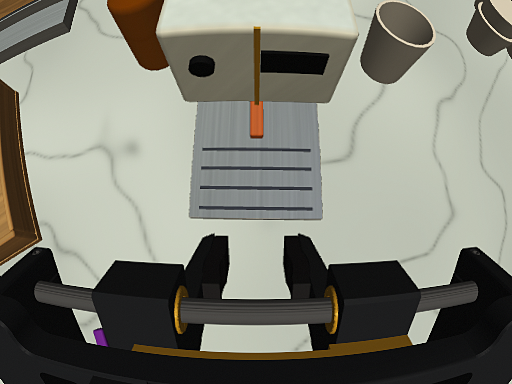

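View pics/t11.png

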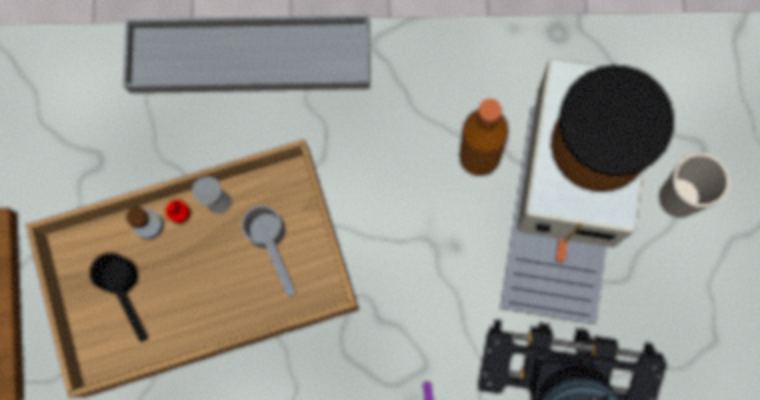

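The wrist view shows the handle end at about (257,137), in line with the stripe, and the tray's front edge at row 218. The crate's other five tools, the cup and the bottle are where they were. Final check of the handle end against the tray's front edge: it should be 68 mm.

Run:
```python
from h import *
g=cam('wrist'); f=g['frame']; hsv=cv2.cvtColor(f,cv2.COLOR_BGR2HSV); m=cv2.inRange(hsv,(2,120,90),(15,255,255)); m[:104]=0;m[150:]=0;m[:,:240]=0;m[:,275:]=0
v,u=np.nonzero(m); print(v.min(),v.max(),u.min(),u.max())
c=[((u[v==y].min()+u[v==y].max())/2,y) for y in range(106,130,4)]; P=np.array([plane(g,*q,47)[:2] for q in c]); d=P[0]-P[-1]; print('handle yaw',np.degrees(np.arctan2(d[1],d[0])))
x=np.array([np.cos(np.radians(-10.1)),np.sin(np.radians(-10.1))]); n=np.array([-x[1],x[0]])
for z,row in ((47,132),(37,v.max()+.5)): print('end',z,row,plane(g,257,row,z)[:2])
E=plane(g,257,v.max()+.5,38)[:2]; A=plane(g,189.5,217.5,8)[:2];B=plane(g,322,218,8)[:2]; print('width',np.linalg.norm(A-B),'end-front',(E-(A+B)/2)@x,'lat',(E-(A+B)/2)@n)
cv2.imwrite('pics/c12.png',cv2.resize(f[80:230,180:330],None,fx=4,fy=4,interpolation=cv2.INTER_NEAREST))
```

```text
104 137 250 262
handle yaw -11.270463103345428
end 47 132 [ 556.58915288 -198.63886599]
end 37 137.5 [ 555.53524312 -198.47719531]
width 127.75159534253557 end-front 69.45492520766014 lat -1.0543046065724244
```

View pics/c12.png

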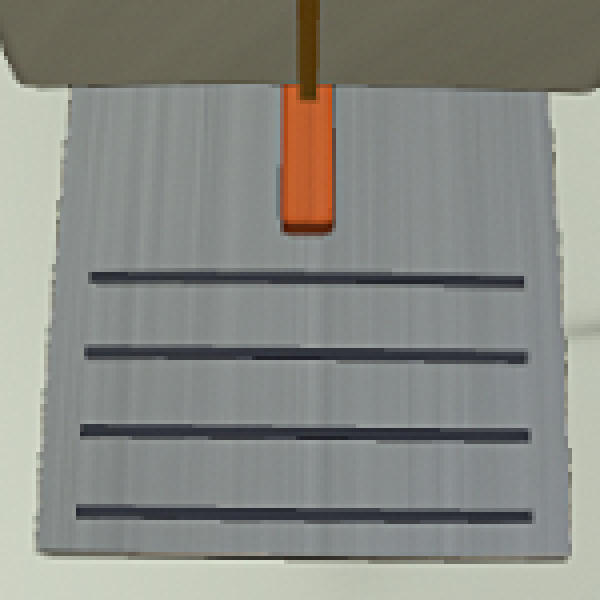

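The end is at 69.5 mm against 68 mm expected, 1 mm to the side, yaw -11°. That is well within the 13 mm and 0.3 rad limits. Handing in.

```bash
python3 -c "
from workcell import r
print(r.finish_job()); print(r.state()['t'])"
```

```text
the job is handed in; nothing more can be done
None
the job is handed in; nothing more can be done
```

The copper scoop is on the doser tray, bowl under the outlet and handle straight out of the front, and I've handed the job in after about 18 s. No verdict was reported.

I gripped the scoop about 91 mm from the bowl with the tool leaning back 31°, lifted it clear of the crate and slid it in under the hood. I then lowered it onto the tray, where about 5 N of contact showed it was seated, let go and backed the gripper out.

**Last checks:**
- **Position:** the handle end measured 69.5 mm behind the tray's front edge, against 68 mm ideal, about 1 mm off centre.
- **Angle:** the handle's yaw was about -11°, against -10.1° for the doser.
- **Surroundings:** the last top picture shows the other five tools in the crate, with the cup and bottle standing where they were. I judged that by eye.

**Not seen directly:** the bowl is hidden under the hood, so I inferred where it stands and that it is upright from the visible handle and the seating contact.

**What failed or disagreed:**
- A first approach at 40° tilt ran joint 4 to its limit low over the crate, so I backed off and used 31°.
- The top and wrist cameras placed the disc about 5 mm apart, (657, -217) and (652, -215). I used a point between them, (654.5, -216).

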